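Put the spacer plates away in the slot gauge

ROBOT

A 6-joint arm with a two-finger parallel gripper is mounted at the origin on a cart in front of the work surface, level with it; the furniture and walls round the work are solid. World frame = base frame: x ahead of the robot, y to its left, z up, the work surface at z = 0. Lengths are in mm, angles in rad, forces in N, time in s.
With the tool pointing down it reaches from about 350 to 875 mm from the base axis. Payload 4.2 kg.
Tool frame: the origin (TCP) lies at the very end of the fingers, on their centre line; the grasp point (between the pads) lies 19 mm behind it (arm.pinch_z is the distance from the TCP to the grasp point, in mm); x points along the fingers, y is the direction in which the jaws open and shut, and the axes are right-handed (so a half turn about x gives the same grasp; the last joint's range is limited). The gripper opens to 85 mm and grips with 20 to 120 N. Pads are 22 mm wide; open, the fingers measure 114 mm over their backs; the gripper's body (76 mm by 85 mm) begins 54 mm behind the grasp point. The pads swing forward as they close: fully open they stand 13 mm farther back than shut.
Start: joints at [1.459, 0.385, 0.008, 0, -1.194, -0.259], TCP at [226.443, 582.514, 231.312] pointing down, gripper open.
Joint ranges: [-3.14, 3.14], [-1.21, 2.06], [-1.07, 1.41], [-3.16, 2.05], [-2.99, -0.16], [-3.1, 3.1]. Speed limits (rad/s): [2.79, 2.79, 3.14, 3.14, 3.14, 3.14].

INTERFACE

Orientations are given as a unit quaternion [x, y, z, w].
In Python, from bench import arm gives the robot as it stands.
- The arm moves only by the tool drive_tool, never from a script. Its argument "motion" is a list of rows, each a list of 4 numbers: the shift along the tool's x, y, z in mm, then the turn about the tool's x in degrees. In form: [[dx, dy, dz, spin], ...]. A call has 1 to 10 rows; each row shifts and turns the commanded pose from where the row before left it, along the tool's axes as they then stand; what a row does not reach is not made up. A row lasts 1/12 s, in which the tool goes at most 41.7 mm and 7.16 degrees, less where a joint would pass 70% of its speed; a pose out of reach is approached as far as the arm can. A call with a gripper value outside its range is refused whole. "grip" is the finger opening in mm, from 0 to 85.4, set as the call begins (left out, the last holds). The fingers move at their own pace and stop on an object; the grip force is fixed at half the most. Time passes only in rows, so rows that do not move let the fingers close. It gives the time, the measured TCP pose, the force and the opening at its end, in the units of the state.
- arm.read_state(): the state, without advancing time (a new reading comes with each control period).
- arm.get_image(name): name is "scene" or "top"; returns the picture (400x640x3 uint8, red, green, blue); there is no depth.
- arm.calibration(name): a dict with "K" (3x3 intrinsics, pixels), "distortion" ([k1, k2, p1, p2, k3] as OpenCV has them; the pictures are not rectified), "eye" and "attitude" of the camera in the world. Camera axes: x right, y up, looking along -z (the intrinsics and any distortion apply to the point x, -y, -z); pixel columns grow to the right and rows downward; lengths in mm; the calibration is good to about 2 mm. A picture is of the moment at which its call begins. calibration takes no time and is no camera call.
- arm.job_done(): hands the job in, once; it reports no verdict.
The state is a dict: "clock": time; "joints": joint angles; "joint_vel": joint speeds; "joint_efforts": joint torques, N m; "position": TCP position; "ee_rot": TCP orientation; "contact_force": force on the tool from outside, world axes, zero at the start; "wrist_torque": the same for the moment, N m; "gripper_width": finger opening in mm.
Only numpy, scipy, OpenCV 4.12 (cv2) and the standard library are available. Lean on these libraries where they do the work, as an engineer would, in place of code of your own. Each camera call takes 0.05 s, during which the arm holds its last target. There are 200 camera calls.

TASK

Put the two steel spacer plates from the white caddy into the slot gauge, each upright in the narrowest slot that takes it, and press each one past the slot's spring until it stands fully home on the slot floor. Feel for the slots and push gently, without forcing anything, and leave the vials and the screwdriver alone.

Things in the scene. Friction and masses are not known exactly. Their poses are not given: they have to be found in the camera images.
- gauge: Slot gauge, fixed to the worktop; origin at the centre of its underside, z up, y along the row, x along each slot. Grey base 76 x 170 x 8 mm (x, y, z) with an aluminium block 60 x 128 x 34 mm on it: flat top 42 mm, slot floors 14 mm above the underside. The block is clamped up to 10 mm either way in y off the base's middle; this shift is in no reported pose: see or feel it
- wide_slot (a point): Where the widest slot's mouth would be (middle, at the block's top, at y = +40 mm of the gauge) if the block were not shifted in y. All slots: 43 mm long in x, 28 mm deep, open above, 1.5 mm chamfer round the mouth. This one is 17.5 mm wide (y)
- middle_slot (a point): The same for the middle slot, 13 mm wide, at y = 0. All three shift together with the block, which stays put under less than 80 N. Push gently: stop searching at a few N, and never push a plate with more than about 25 N
- narrow_slot (a point): The same for the narrowest slot, 10.5 mm wide, at y = -40 mm. In every slot a spring keeper, a round bar on the +y wall 14 mm above the floor, sticks out 2 mm with about 6 N: a plate does not fall home by its weight but must be pushed past it with some 5 to 15 N, and is then held
- thick_plate_centre (a point): Centre of the thick steel plate, a plain upright rectangular plate 40 mm wide (x) x 16 mm thick (y) x 66 mm tall (z), 0.2 kg (may vary by some 20 %), with small dark bolt marks on its faces. Axes x, y, z are those of the plate. It belongs in the 17.5 mm slot
- thin_plate_centre (a point): Centre of the thin steel plate, 40 mm wide (x) x 9 mm thick (y) x 66 mm tall (z), 0.12 kg (may vary by some 20 %), otherwise like the thick one. It belongs in the 10.5 mm slot
- caddy: White plastic caddy, fixed, 130 x 40 mm (x, y), origin at the centre of its underside. It has two pockets 22 mm wide in y with their floor 6 mm and rim 20 mm above the worktop, with middles at x = -31.5 and +31.5 mm; one plate stands upright in each, thickness along the caddy's y; which plate is in which varies
- vial_a: Bystander: vial with dark cap, 24 mm across, 51 mm tall, origin at the centre of its underside
- vial_b: Bystander: vial with blue cap, 24 mm across, 51 mm tall, origin at the centre of its underside
- screwdriver: Bystander: screwdriver lying on the worktop, 24 x 175 x 23 mm, origin under its middle
Mind the look-alikes: they are no part of the job. Leave any pink look-alike of the part that bears thick_plate_centre alone. Leave any purple look-alike of the part that bears thin_plate_centre alone.

How it is judged:
By the outcome, as a careful person would: the job done as asked, in the order asked, and still so for the second after the job is handed in, with the robot touching nothing.
It also fails if it takes over 67 s, if anything falls off the work surface, if the arm or the gripper's body presses on something with over 40 N, if the wrist force passes 120 N, or if a joint passes its speed limit or range.

## Working session

There is one attempt and no reset: what is moved stays moved. The work goes in short steps, Python scripts to look and compute and a tool call to move; the robot and the scene stay as the last step left them, time stands still between calls to the robot, and variables do not carry over. Pictures are saved under pics/ and viewed, about 8 in all and at most 12, crops included, and the job is handed in when it is done.

Besides the shell and the picture viewer there is one more tool, called as a command line: name --pt "numbers of a row" for each row, then --argument value for the rest. drive_tool: Moves the arm, as the interface text tells. Its arguments: {"type":"object","properties":{"motion":{"type":"array"},"grip":{"type":"number"}},"required":["motion"]}

```bash
mkdir -p pics
cat > h.py <<'E'
import numpy as np, cv2
from bench import arm
from scipy.spatial.transform import Rotation as R
def snap(n,f):
    im=arm.get_image(n); cv2.imwrite('pics/'+f,im[:,:,::-1]); return im
def att(c):
    a=np.array(c['attitude'],float); return a if a.shape==(3,3) else R.from_quat(a).as_matrix()
def ray(n,px):
    c=arm.calibration(n); u=cv2.undistortPoints(np.array(px,float).reshape(-1,1,2),np.array(c['K']),np.array(c['distortion'])).reshape(-1,2)
    d=np.c_[u[:,0],-u[:,1],-np.ones(len(u))]@att(c).T
    return np.array(c['eye']),d
def onz(n,px,z):
    e,d=ray(n,px); return e+d*((z-e[2])/d[:,2:3])
E
python3 - <<'E'
from h import *
print(arm.read_state()); 
for n in('scene','top'): print(arm.calibration(n)); snap(n,n+'0.png')
E
```

```text
{'clock': 0.0, 'joints': array([ 1.45860285e+00,  3.85569412e-01,  6.63659218e-03, -4.93159255e-04,
       -1.19396595e+00, -2.58607909e-01]), 'joint_vel': array([-7.95406878e-05,  6.79881386e-04,  6.58173345e-04,  9.37189425e-04,
        6.09648420e-04,  8.33916190e-04]), 'joint_efforts': array([-7.44118897e-04, -3.92289019e+01,  1.88392299e+01,  4.18601274e+00,
       -4.79446258e-03, -5.16103981e-06]), 'position': array([226.24592486, 582.00288884, 230.21888083]), 'ee_rot': array([-0.6948692 ,  0.13116467,  0.69508371,  0.12965829]), 'contact_force': array([-0.12674893,  0.37457598,  0.27003691]), 'wrist_torque': array([-0.03089244, -0.01728565,  0.00381078]), 'gripper_width': 85.37481178095508}
{'K': array([[368.51422816,   0.        , 322.91446986],
       [  0.        , 368.51422816, 195.43665427],
       [  0.        ,   0.        ,   1.        ]]), 'distortion': array([0.00132247, 0.        , 0.        , 0.        , 0.        ]), 'eye': array([296.14175303, 502.77670687, 691.7155697 ]), 'attitude': array([-0.1060559 ,  0.34095196,  0.89931686, -0.25245415])}
{'K': array([[448.17501048,   0.        , 313.73460023],
       [  0.        , 448.17501048, 200.9246655 ],
       [  0.        ,   0.        ,   1.        ]]), 'distortion': array([0.00541666, 0.        , 0.        , 0.        , 0.        ]), 'eye': array([433.73936943,  33.99491845, 998.91846981]), 'attitude': array([-0.06875093,  0.05124712,  0.704998  , -0.70400629])}
```

View pics/top0.png

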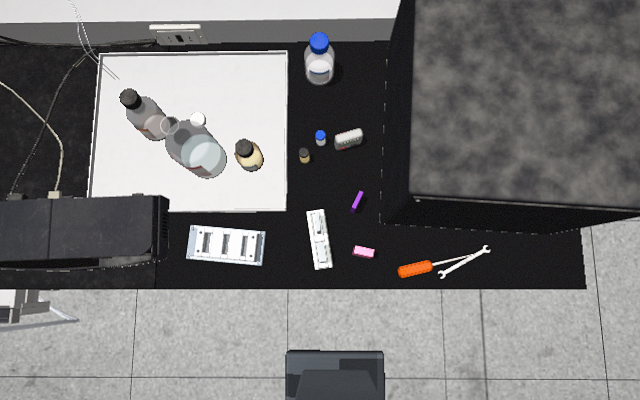

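View pics/scene0.png

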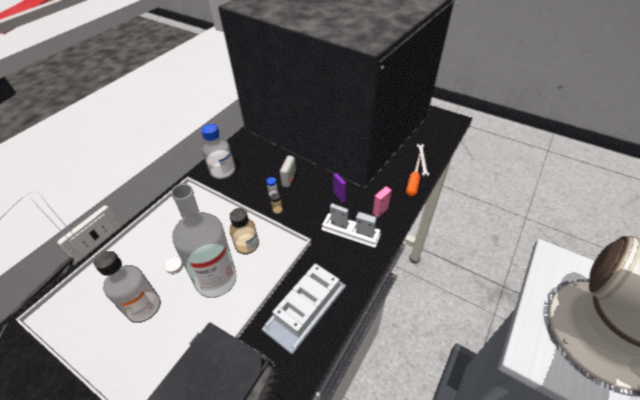

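The top view shows the gauge at about (226,245), the caddy at (319,239), and the purple and pink decoys at (357,201) and (364,252). Next I'll zoom in on the gauge and caddy.

Run:
```python
from h import *
a=cv2.imread('pics/top0.png')[195:285,175:345]; b=cv2.imread('pics/scene0.png')[195:350,255:390]
a=cv2.resize(a,None,fx=4.5,fy=4.5,interpolation=cv2.INTER_CUBIC); cv2.imwrite('pics/ca.png',a)
b=cv2.resize(b,None,fx=3.8,fy=3.8,interpolation=cv2.INTER_CUBIC); cv2.imwrite('pics/cb.png',b)
print(onz('top',[[226,245],[206,243],[225,244],[246,245],[188,243],[264,247]],42))
print(onz('top',[[319,239],[312,211],[326,267]],20))
g=cv2.cvtColor(cv2.imread('pics/top0.png'),cv2.COLOR_BGR2GRAY)
for y in range(200,275,3): print(y,' '.join('%3d'%v for v in g[y,302:336]))
```

```text
[[502.89292931 245.65142104  42.        ]
 [507.22901379 288.89321273  42.        ]
 [505.03260515 247.87644985  42.        ]
 [502.83853902 202.67209356  42.        ]
 [507.28555254 327.74866591  42.        ]
 [498.53117483 163.98033878  42.        ]]
[[517.3176997   46.81611895  20.        ]
 [579.17714335  62.19624878  20.        ]
 [456.80898459  31.77140862  20.        ]]
200  32  29  29  31  28  32  31  25  32  26  32  30  31  27  32  31  32  28  29  32  32  33  28  34  24  31  33  28  29  30  30  31  34  31
203  28  30  28  28  35  28  26  25  32  28  27  28  32  30  33  30  31  30  29  29  34  26  31  28  30  31  33  27  26  30  31  35  28  29
206  32  28  27  29  29  30  31  27  29  26  30  28  30  28  28  26  29  32  31  24  26  28  30  30  28  32  29  30  30  33  31  28  29  26
209  27  30  30  29  27  28  27  27  23  21  18  14   8   9  40  92 107 147 243 252 254 165  55  27  32  32  31  32  30  31  34  26  29  31
212  31  29  30  17 186 255 255 255 255 255 255 255 242 252 246 240 244 228 249 254 255 224  86  19  27  25  30  34  31  29  30  30  36  26
215  32  29  27  24 
[... 2079 characters left out ...]

260  32  29  31  28  28  29  29  31  32  26  16 151 255 255 255 211 156 246 250 248 250 249 244 244 194 177 217 222 228 158  57  13  17  27
263  30  30  27  28  34  27  28  27  33  31  29  19 198 255 255 252 228 244 244 245 247 250 253 239 227 232 254 255 255 226  90  16  27  32
266  29  29  29  29  25  29  25  27  31  32  24  17 172 255 255 255 234 254 255 255 255 255 252 244 243 241 190 255 255 236 126  33  26  28
269  29  33  26  33  30  26  30  28  31  29  30  23  43 206 210 215 160  93  61  35  21  20  19  17  18  22  27  27  26  29  29  31  31  33
272  28  31  29  32  31  29  33  32  28  32  26  29  28  30  27  27  28  31  29  25  28  30  28  34  31  33  28  28  28  25  30  30  30  26
```

View pics/ca.png

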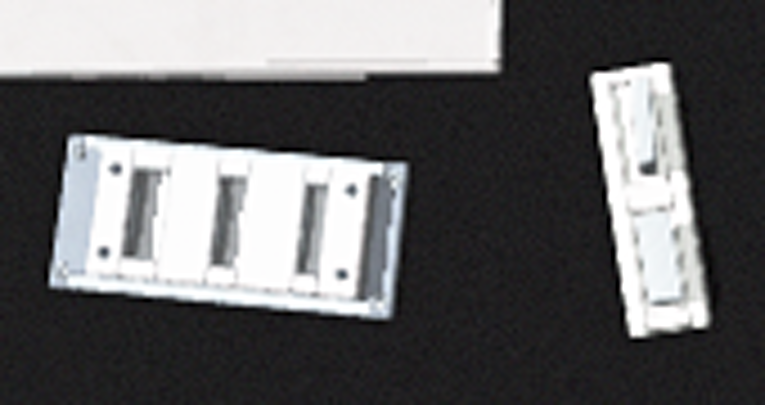

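View pics/cb.png

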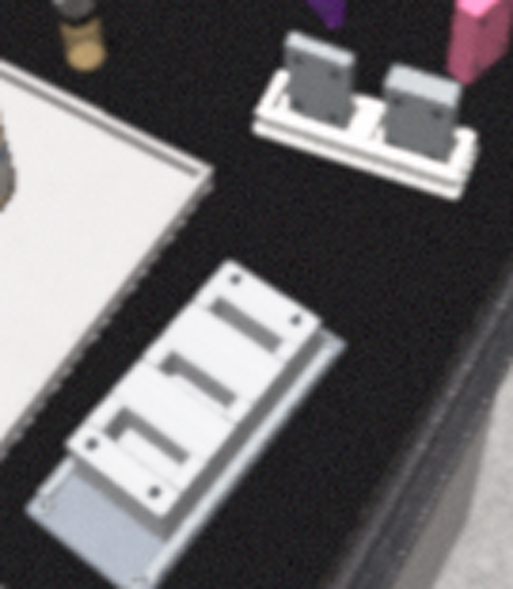

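The thick plate is in the near pocket (crop 660,260) and the thin one in the far pocket (645,125), slightly rotated. The wide slot is on the world +y side and the block is shifted toward −y. Next I'll measure these more precisely.

Run:
```python
from h import *
t=cv2.imread('pics/top0.png'); g=cv2.cvtColor(t,cv2.COLOR_BGR2GRAY)
# slots: grey weight inside block
pts=[]
for x0,x1 in((201,214),(220,233),(239,250)):
    r=g[228:258,x0:x1].astype(float); w=np.clip(245-r,0,120); w[w<15]=0
    n,l,s,c=cv2.connectedComponentsWithStats((w>0).astype(np.uint8)); k=1+np.argmax(s[1:,4])
    m=cv2.moments(((l==k)).astype(np.uint8),True); pts.append((m['m10']/m['m00']+x0,m['m01']/m['m00']+228)); print(s[k]+[x0,228,0,0,0])
P=onz('top',pts,42); print('slots',pts,P)
for y in (234,240,246,252): print(y,' '.join('%3d'%v for v in g[y,186:268]))
# base corners from the crop
c=np.array([[72,136],[407,162],[388,318],[50,288]])/4.5+[175-.4,195-.4]; B=onz('top',c,8); print('base',B,B.mean(0))
c=np.array([[592,74],[669,63],[709,325],[632,336]])/4.5+[174.6,194.6]; B=onz('top',c,20);print('caddy',B,B.mean(0))
print('decoy',onz('top',[[357,201],[364,252],[410,269],[304,155]],50))
h=cv2.cvtColor(t,cv2.COLOR_BGR2HSV)
a=cv2.resize(t[205:272,300:338],None,fx=8,fy=8,interpolation=cv2.INTER_CUBIC).astype(float)
a=np.clip((a-150)*2.4,0,255)
s=cv2.imread('pics/scene0.png')[198:248,318:386]
s=cv2.resize(s,None,fx=7,fy=7,interpolation=cv2.INTER_CUBIC)
o=np.zeros((540,790,3)); o[:a.shape[0],:a.shape[1]]=a; o[:s.shape[0],310:310+s.shape[1]]=s
cv2.imwrite('pics/cc.png',o)
```

```text
[201 230  12  24 157]
[221 232   9  25 138]
[240 235   8  23 125]
slots [(205.84076433121018, 241.74522292993632), (224.86231884057972, 243.8768115942029), (243.672, 245.344)] [[509.91781801 289.34929424  42.        ]
 [505.29635889 248.18187081  42.        ]
 [502.11075235 207.65039744  42.        ]]
234  27  30  13 213 216 211 210 206 206 207 203 252 255 254 247 250 255 240 138  90  90  97 154 160 157 253 228 253 253 253 253 253 253 253 253 254 255 189 132 138 134 172 172 187 241 253 253 253 253 253 253 253 253 253 253 255 232 252 255 254 255 246 239 252 253 253 254 255 254 255 243 128  75 129 131 162 160 212 191  90  26  28
240  29  15 144 209 215 211 210 211 209 204 248 253 253 253 253 255 248 179 108 104  96 149 171 165 255 252 249 252 253 252 253 253 253 253 253 255 240 138 110  89 126 170 171 242 254 253 253 253 253 253 253 253 253 253 255 254 164  96 102 169 178 223 254 253 253 253 254 254 255 255 159  85 109 120 123 119 201 220 118  27  22  32
246  20 127 205 210 209 208 209 208 205 245 254 253 253 253 254 255 193 107 111  87 121 163 164 255 254 248 252 253 253 253 253 253 2
[... 566 characters left out ...]
8.        ]
 [537.20327562 166.9823972    8.        ]
 [460.85090385 174.81094102   8.        ]
 [475.48393096 341.59671016   8.        ]] [506.01266955 254.42437483   8.        ]
caddy [[579.11639808  75.11292817  20.        ]
 [584.46181253  37.303636    20.        ]
 [457.19116895  18.47986904  20.        ]
 [451.96200691  55.44470497  20.        ]] [518.18284662  46.58528454  20.        ]
decoy [[ 596.09869148  -35.13643884   50.        ]
 [ 487.30915921  -48.11346572   50.        ]
 [ 452.03546012 -143.011654     50.        ]
 [ 698.63941884   79.01463043   50.        ]][ WARN:0@1.060] global loadsave.cpp:1063 imwrite_ Unsupported depth image for selected encoder is fallbacked to CV_8U.
```

View pics/cc.png

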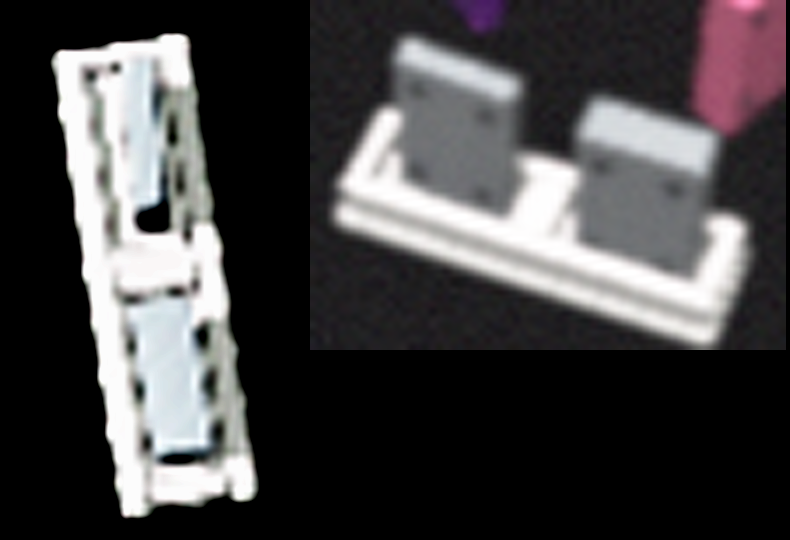

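The enlarged views show the top faces clearly. The thick plate's centre is at crop (172,377) and it is aligned with the caddy. The thin plate's centre is at crop (145,132), turned a few degrees relative to it.

Run:
```python
from h import *
for nm,q in(('thick',[[132,302],[190,297],[213,452],[152,458]]),('thin',[[124,58],[157,56],[165,203],[132,209]])):
    B=onz('top',np.array(q)/8+[299.56,204.56],72); v=(B[0]+B[1]-B[2]-B[3]); print(nm,B.mean(0),np.degrees(np.arctan2(v[1],v[0])))
for nm,q in(('thin',[[405,37],[525,75],[512,103],[398,62]]),('thick',[[595,95],[720,130],[712,172],[580,132]])):
    B=onz('scene',(np.array(q)-[310,0])/7+[317.56,197.56],72); v=(B[0]+B[3]-B[2]-B[1]); print(nm,B.mean(0),np.degrees(np.arctan2(v[1],v[0])))
s=arm.read_state(); M=R.from_quat(s['ee_rot']).as_matrix(); print(M.round(4),s['position'])
y=M[:,1]; print('jaw dir deg',np.degrees(np.arctan2(y[1],y[0])))
```

```text
thick [486.77768719  42.00444657  72.        ] 7.792428994416528
thin [550.44288601  48.95922541  72.        ] 3.0090783051499286
thin [549.30741878  49.19066535  72.        ] 6.983547081301118
thick [486.39290773  40.83265304  72.        ] 9.993683071673523
[[-6.000e-04 -3.625e-01 -9.320e-01]
 [-1.800e-03 -9.320e-01  3.625e-01]
 [-1.000e+00  1.900e-03 -1.000e-04]] [226.27038017 582.05608457 230.33561688]
jaw dir deg -111.2551532275482
```

drive_tool --pt "0 0 0 -5.94" --pt "0 0 0 -5.94" --pt "0 0 0 -5.94" --pt "0 0 0 -5.94" --pt "0 0 0 -5.94" --pt "0 20 -6 0" --pt "0 31.8 -9.9 0" --pt "0 31.8 -9.9 0" --pt "0 31.8 -9.9 0" --pt "0 31.8 -9.9 0" --grip 50

```text
clock: 0.93
position: [293.4, 441.9, 230.8]
ee_rot: [-0.705, -0.052, 0.705, -0.053]
contact_force: [0.8, -0.2, -0.4]
gripper_width: 50.0
```

drive_tool --pt "0 31.8 -9.9 0" --pt "0 31.8 -9.9 0" --pt "0 31.8 -9.9 0" --pt "0 31.8 -9.9 0" --pt "0 31.8 -9.9 0" --pt "0 31.8 -9.9 0" --pt "0 31.8 -9.9 0" --pt "0 31.8 -9.9 0" --pt "0 31.8 -9.9 0" --pt "0 31.8 -9.9 0"

```text
clock: 1.77
position: [438.0, 141.9, 231.2]
ee_rot: [-0.705, -0.052, 0.705, -0.052]
contact_force: [1.6, -0.4, 0.4]
gripper_width: 49.9
```

drive_tool --pt "0 31.8 -9.9 0" --pt "0 31.8 -9.9 0" --pt "0 31.8 -9.9 0" --pt "0 12 -4.1 0" --pt "0 0 0 0" --pt "0 0 0 0"

```text
clock: 2.27
position: [486.9, 41.8, 230.8]
ee_rot: [-0.705, -0.051, 0.706, -0.051]
contact_force: [0.7, -0.3, 0.2]
gripper_width: 49.8
```

```bash
cat >> h.py <<'E'
def to(x,y,yaw=None):
    s=arm.read_state(); M=R.from_quat(s['ee_rot']).as_matrix(); p=s['position']
    a=np.degrees(np.arctan2(M[1,1],M[0,1]))
    sp=0
    if yaw is not None: sp=-((yaw-90)-a+180)%360; sp=sp-360 if sp>180 else sp; sp=-(((yaw-90)-a+180)%360-180)
    R2=M@R.from_euler('x',sp,degrees=True).as_matrix()
    print('pos',p.round(2),'yaw',round(a+90,2),'F',s['contact_force'].round(1),'T',s['wrist_torque'].round(2),'grip',round(s['gripper_width'],1),'t',round(s['clock'],2),'tilt',M[:,0].round(4))
    print('spin first',round(sp,2),'then dy,dz',(R2.T@np.array([x-p[0],y-p[1],0])).round(2)[1:])
E
python3 - <<'E'
from h import *
to(486.6,41.5,8.4)
E
```

```text
pos [486.89  41.77 230.78] yaw 8.34 F [ 0.7 -0.3  0.2] T [-0.02 -0.01 -0.04] grip 49.8 t 2.27 tilt [-1.1e-03 -1.0e-04 -1.0e+00]
spin first -0.06 then dy,dz [0.22 0.33]
```

drive_tool --pt "25 0 0 0" --pt "30 0 0 0" --pt "30 0 0 0" --pt "30 0 0 0" --pt "25 0 0 0" --pt "20 0 0 0" --pt "15 0 0 0" --pt "10 0 0 0" --pt "5 0 0 0" --pt "0 0 0 0"

```text
clock: 3.1
position: [486.1, 43.0, 40.4]
ee_rot: [-0.704, -0.052, 0.706, -0.053]
contact_force: [-0.0, 0.3, -0.6]
gripper_width: 50.1
```

drive_tool --pt "0 0 0 0" --pt "0 0 0 0" --pt "0 0 0 0" --pt "0 0 0 0" --pt "0 0 0 0" --pt "0 0 0 0" --grip 5

```text
clock: 3.6
position: [487.8, 42.8, 42.2]
ee_rot: [0.706, 0.052, -0.704, 0.052]
contact_force: [-1.2, 2.3, 5.7]
gripper_width: 15.2
```

Run:
```python
from h import *
to(486.6,41.5,8.4)
```

```text
pos [487.77  42.78  42.22] yaw 8.47 F [-1.2  2.3  5.7] T [0.76 0.43 0.  ] grip 15.2 t 3.6 tilt [ 1.9e-03  8.0e-04 -1.0e+00]
spin first 0.07 then dy,dz [1.1  1.35]
```

drive_tool --pt "-3 0 0 0" --pt "-8 0 0 0" --pt "-15 0 0 0" --pt "-20 0 0 0" --pt "-20 0 0 0" --pt "-14 0 0 0" --pt "-5 0 0 0" --pt "0 0 0 0" --pt "0 0 0 0"

```text
clock: 4.35
position: [486.4, 42.1, 125.8]
ee_rot: [-0.705, -0.052, 0.706, -0.052]
contact_force: [0.9, 0.6, -3.2]
gripper_width: 15.3
```

Run:
```python
from h import *
to(509.4,288.2,-5.2)
```

```text
pos [486.38  42.1  125.77] yaw 8.42 F [ 0.9  0.6 -3.2] T [ 0.01  0.08 -0.01] grip 15.3 t 4.35 tilt [-0.0012 -0.     -1.    ]
spin first 13.62 then dy,dz [-247.17   -0.62]
```

drive_tool --pt "0 0 0 6.8" --pt "0 0 0 6.8" --pt "0 -20 0 0" --pt "0 -32 0 0" --pt "0 -35 0 0" --pt "0 -35 0 0" --pt "0 -35 0 0" --pt "0 -35 0 0" --pt "0 -30 0 0" --pt "0 -18 -0.6 0"

```text
clock: 5.18
position: [508.7, 283.9, 124.3]
ee_rot: [-0.706, 0.032, 0.707, 0.03]
contact_force: [-0.8, -0.7, -2.0]
gripper_width: 15.4
```

drive_tool --pt "0 -7 0 0" --pt "5 0 0 0" --pt "10 0 0 0" --pt "10 0 0 0" --pt "6 0 0 0" --pt "3 0 0 0" --pt "0 0 0 0" --pt "0 0 0 0"

```text
clock: 5.85
position: [510.0, 287.8, 92.2]
ee_rot: [-0.706, 0.032, 0.706, 0.032]
contact_force: [-0.3, 0.5, -3.1]
gripper_width: 15.3
```

Run:
```python
from h import *
to(509.4,288.2,-5.2)
a=snap('top','top1.png')[210:275,180:270]; b=snap('scene','scene1.png')[250:360,250:360]
a=cv2.resize(a,None,fx=4.2,fy=4.2,interpolation=cv2.INTER_CUBIC); b=cv2.resize(b,None,fx=3.7,fy=3.7,interpolation=cv2.INTER_CUBIC)
o=np.zeros((410,790,3),np.uint8); o[:a.shape[0],:a.shape[1]]=a; o[:b.shape[0],380:380+b.shape[1]]=b
cv2.imwrite('pics/cd.png',o[:,:,::-1])
```

```text
pos [510.02 287.77  92.24] yaw -5.18 F [-0.3  0.5 -3.1] T [-0.02 -0.03 -0.07] grip 15.3 t 5.85 tilt [-0.e+00 -3.e-04 -1.e+00]
spin first 0.02 then dy,dz [-0.37  0.65]
```

View pics/cd.png

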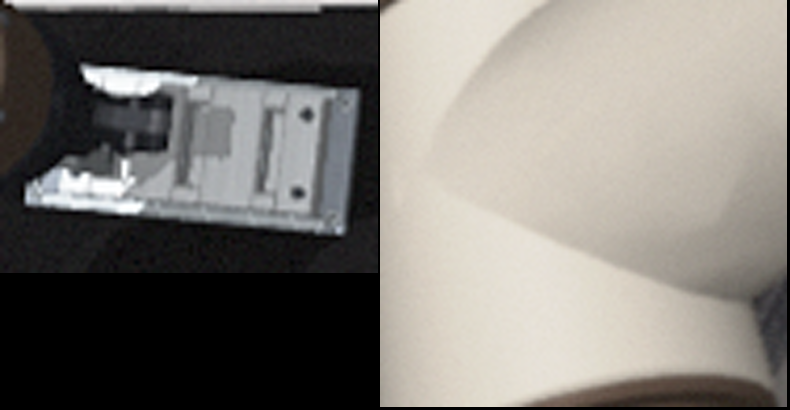

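The arm hides the wide slot in both views, so I'll go by feel from here.

drive_tool --pt "6 -0.3 0.5 0" --pt "5 0 0 0" --pt "1 0 0 0" --pt "1 0 0 0" --pt "1 0 0 0" --pt "1 0 0 0"

```text
clock: 6.45
position: [509.5, 288.6, 77.8]
ee_rot: [0.706, -0.032, -0.706, -0.031]
contact_force: [-1.0, -2.4, 3.6]
gripper_width: 15.0
```

drive_tool --pt "1 0 0 0" --pt "1 0 0 0" --pt "0.5 0 0 0"

```text
clock: 6.7
position: [509.8, 288.0, 77.0]
ee_rot: [0.707, -0.032, -0.706, -0.031]
contact_force: [-2.2, -3.3, 12.4]
gripper_width: 15.5
```

Run:
```python
from h import *
to(509.4,288.2,-5.2)
```

```text
pos [509.84 288.04  76.99] yaw -5.09 F [-2.2 -3.3 12.4] T [-1.25  1.04  0.01] grip 15.5 t 6.7 tilt [ 0.001  -0.0013 -1.    ]
spin first 0.11 then dy,dz [-0.12  0.45]
```

drive_tool --pt "-1.3 0 0 0" --pt "0 0.7 0 0" --pt "0 0.7 0 0" --pt "0 0.6 0 0" --pt "0 0 0 0"

```text
clock: 7.12
position: [509.5, 287.0, 76.3]
ee_rot: [0.707, -0.031, -0.706, -0.032]
contact_force: [0.1, -0.7, -1.2]
gripper_width: 15.3
```

Run:
```python
from h import *
to(509.4,288.2,-5.2)
```

```text
pos [509.5  287.01  76.26] yaw -5.15 F [ 0.1 -0.7 -1.2] T [-0.1  -0.    0.02] grip 15.3 t 7.12 tilt [ 9.e-04  9.e-04 -1.e+00]
spin first 0.05 then dy,dz [-1.17  0.21]
```

drive_tool --pt "0.7 0 0 0" --pt "0.7 0 0 0" --pt "0.7 0 0 0" --pt "0 0 0 0"

```text
clock: 7.45
position: [508.9, 286.6, 73.2]
ee_rot: [-0.706, 0.032, 0.707, 0.032]
contact_force: [0.1, 0.8, -1.6]
gripper_width: 15.2
```

Run:
```python
from h import *
to(509.4,288.2,-5.2)
```

```text
pos [508.92 286.61  73.21] yaw -5.15 F [ 0.1  0.8 -1.6] T [ 0.03 -0.06  0.02] grip 15.2 t 7.45 tilt [-9.e-04 -6.e-04 -1.e+00]
spin first 0.05 then dy,dz [-1.63 -0.33]
```

It's in the mouth and moving freely. I'll carry on down toward the keeper.

drive_tool --pt "1.5 0 0 0" --pt "1.5 0 0 0" --pt "1.5 0 0 0" --pt "1.5 0 0 0" --pt "0 0 0 0"

```text
clock: 7.87
position: [509.0, 286.5, 67.6]
ee_rot: [-0.706, 0.032, 0.707, 0.032]
contact_force: [-0.5, 0.1, -2.8]
gripper_width: 15.0
```

drive_tool --pt "1 0 0 0" --pt "1 0 0 0" --pt "1 0 0 0" --pt "1 0 0 0" --pt "0 0 0 0"

```text
clock: 8.28
position: [509.1, 285.8, 64.1]
ee_rot: [-0.706, 0.032, 0.707, 0.031]
contact_force: [0.8, -4.1, 2.2]
gripper_width: 15.0
```

Run:
```python
from h import *
to(509.4,288.2,-5.2)
```

```text
pos [509.13 285.77  64.08] yaw -5.16 F [ 0.8 -4.1  2.2] T [-1.61 -0.12 -0.05] grip 15.0 t 8.28 tilt [-5.0e-04 -1.3e-03 -1.0e+00]
spin first 0.04 then dy,dz [-2.45 -0.04]
```

drive_tool --pt "1 0 0 0" --pt "1 0 0 0" --pt "1 0 0 0" --pt "0 0 0 0"

```text
clock: 8.62
position: [508.8, 285.8, 60.4]
ee_rot: [-0.706, 0.032, 0.707, 0.031]
contact_force: [0.5, -4.6, 0.2]
gripper_width: 15.4
```

drive_tool --pt "1 0 0 0" --pt "1 0 0 0" --pt "1 0 0 0" --pt "0 0 0 0"

```text
clock: 8.95
position: [508.8, 285.8, 57.5]
ee_rot: [-0.706, 0.032, 0.707, 0.031]
contact_force: [0.4, -5.3, 0.5]
gripper_width: 15.4
```

drive_tool --pt "1.5 0 0 0" --pt "1.5 0 0 0" --pt "1.5 0 0 0" --pt "1 0 0 0" --pt "0 0 0 0"

```text
clock: 9.37
position: [508.8, 285.8, 51.9]
ee_rot: [-0.706, 0.032, 0.707, 0.031]
contact_force: [0.6, -5.2, 0.7]
gripper_width: 15.1
```

drive_tool --pt "1 0 0 0" --pt "1 0 0 0" --pt "0.7 0 0 0" --pt "0 0 0 0"

```text
clock: 9.7
position: [508.8, 285.8, 50.2]
ee_rot: [-0.706, 0.032, 0.707, 0.031]
contact_force: [-1.0, -6.7, 7.0]
gripper_width: 15.4
```

drive_tool --pt "0.8 0 0 0" --pt "0.7 0 0 0" --pt "0 0 0 0"

```text
clock: 9.95
position: [508.9, 285.8, 50.2]
ee_rot: [-0.706, 0.032, 0.707, 0.031]
contact_force: [-4.7, -6.0, 14.2]
gripper_width: 14.9
```

drive_tool --pt "-1.5 0 0 0" --pt "0 0 0 0"

```text
clock: 10.12
position: [508.9, 285.8, 50.2]
ee_rot: [-0.706, 0.032, 0.707, 0.031]
contact_force: [-0.7, -5.3, 5.6]
gripper_width: 14.6
```

drive_tool --pt "0 0 0 0" --pt "0 0 0 0" --pt "0 0 0 0" --pt "0 0 0 0" --grip 45

```text
clock: 10.45
position: [509.5, 287.6, 49.7]
ee_rot: [0.707, -0.031, -0.706, -0.032]
contact_force: [-0.2, -0.3, -0.4]
gripper_width: 44.8
```

drive_tool --pt "-5 0 0 0" --pt "-15 0 0 0" --pt "-25 0 0 0" --pt "-25 0 0 0" --pt "-15 0 0 0" --pt "-5 0 0 0" --pt "0 0 0 0"

```text
clock: 11.03
position: [509.8, 287.5, 141.5]
ee_rot: [0.707, -0.031, -0.705, -0.033]
contact_force: [-0.4, 0.2, -0.2]
gripper_width: 44.9
```

Run:
```python
from h import *
to(549.9,49.0,5.5)
```

```text
pos [509.82 287.49 141.52] yaw -5.13 F [-0.4  0.2 -0.2] T [-0.01  0.01  0.03] grip 44.9 t 11.03 tilt [ 0.0028  0.0028 -1.    ]
spin first -10.63 then dy,dz [241.24 -17.03]
```

drive_tool --pt "0 0 0 -5.3" --pt "0 0 0 -5.3" --pt "0 20 -1 0" --pt "0 30 -2 0" --pt "0 35 -3 0" --pt "0 35 -3 0" --pt "0 35 -3 0" --pt "0 35 -3 0" --pt "0 30 -2 0" --pt "0 15 0 0"

```text
clock: 11.87
position: [547.6, 51.2, 138.0]
ee_rot: [-0.705, -0.032, 0.708, -0.033]
contact_force: [0.5, 0.4, -0.6]
gripper_width: 45.1
```

drive_tool --pt "0 6.2 0 0" --pt "0 0 0 0" --pt "0 0 0 0"

```text
clock: 12.12
position: [548.7, 48.4, 139.0]
ee_rot: [-0.706, -0.034, 0.707, -0.034]
contact_force: [0.1, 0.0, 0.2]
gripper_width: 45.0
```

Run:
```python
from h import *
to(549.9,49.0,5.5)
a=snap('top','top2.png')[200:280,180:340]; a=cv2.resize(a,None,fx=4.9,fy=4.9,interpolation=cv2.INTER_CUBIC)
cv2.imwrite('pics/ce.png',a[:,:,::-1])
```

```text
pos [548.69  48.44 138.99] yaw 5.44 F [0.1 0.  0.2] T [0.02 0.06 0.01] grip 45.0 t 12.12 tilt [-1.3e-03 -2.0e-04 -1.0e+00]
spin first -0.06 then dy,dz [-0.45 -1.26]
```

View pics/ce.png

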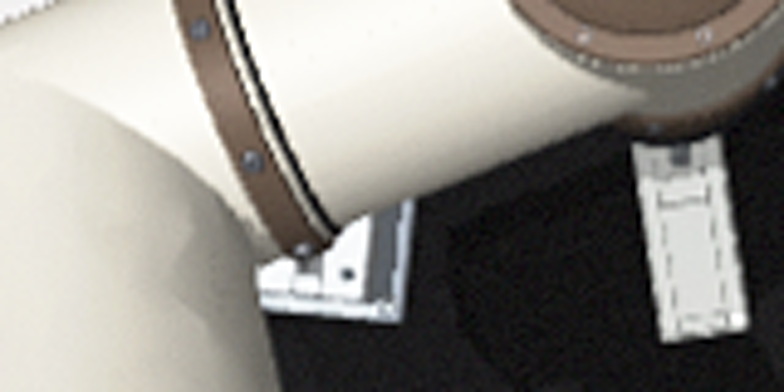

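The near pocket is now empty and the arm hides the wide slot. I'll go down for the thin plate.

drive_tool --pt "15 -0.4 -1.2 0" --pt "20 0 0 0" --pt "20 0 0 0" --pt "15 0 0 0" --pt "12 0 0 0" --pt "10 0 0 0" --pt "5 0 0 0" --pt "1 0 0 0" --pt "0 0 0 0"

```text
clock: 12.92
position: [550.4, 49.2, 41.9]
ee_rot: [0.706, 0.034, -0.706, 0.034]
contact_force: [0.0, -0.3, 0.1]
gripper_width: 44.7
```

drive_tool --pt "0 0 0 0" --pt "0 0 0 0" --pt "0 0 0 0" --pt "0 0 0 0" --pt "0 0 0 0" --pt "0 0 0 0" --grip 0

```text
clock: 13.42
position: [550.8, 48.8, 42.7]
ee_rot: [0.707, 0.034, -0.706, 0.034]
contact_force: [-0.9, 0.5, 4.7]
gripper_width: 8.1
```

Run:
```python
from h import *
to(549.9,49.0,5.5)
```

```text
pos [550.82  48.83  42.66] yaw 5.47 F [-0.9  0.5  4.7] T [ 0.09  0.24 -0.03] grip 8.1 t 13.42 tilt [ 1.6e-03  4.0e-04 -1.0e+00]
spin first -0.03 then dy,dz [-0.26  0.9 ]
```

drive_tool --pt "-3 0 0 0" --pt "-8 0 0 0" --pt "-15 0 0 0" --pt "-20 0 0 0" --pt "-20 0 0 0" --pt "-14 0 0 0" --pt "-5 0 0 0" --pt "0 0 0 0" --pt "0 0 0 0"

```text
clock: 14.17
position: [549.5, 48.6, 126.3]
ee_rot: [-0.706, -0.034, 0.707, -0.033]
contact_force: [0.1, -0.3, -2.4]
gripper_width: 8.5
```

Run:
```python
from h import *
to(501.7,206.9,-5.2)
```

```text
pos [549.5   48.57 126.25] yaw 5.42 F [ 0.1 -0.3 -2.4] T [ 0.03  0.05 -0.02] grip 8.5 t 14.17 tilt [-1.2e-03  1.0e-04 -1.0e+00]
spin first 10.62 then dy,dz [-153.34   61.95]
```

drive_tool --pt "0 0 0 5.3" --pt "0 0 0 5.3" --pt "0 -15 6 0" --pt "0 -28 11 0" --pt "0 -30 13 0" --pt "0 -30 13 0" --pt "0 -25 11 0" --pt "0 -15 6 0" --pt "0 -8 2 0" --pt "0 -2.3 0 0"

```text
clock: 15.0
position: [501.4, 207.8, 125.6]
ee_rot: [-0.706, 0.032, 0.707, 0.031]
contact_force: [-0.4, -0.5, -1.7]
gripper_width: 8.0
```

drive_tool --pt "5 0 0 0" --pt "12 0 0 0" --pt "12 0 0 0" --pt "6 0 0 0" --pt "3 0 0 0" --pt "0 0 0 0" --pt "0 0 0 0"

```text
clock: 15.58
position: [502.6, 206.5, 88.9]
ee_rot: [0.706, -0.032, -0.706, -0.032]
contact_force: [0.9, 1.0, -0.8]
gripper_width: 8.1
```

Run:
```python
from h import *
to(501.7,206.9,-5.2)
```

```text
pos [502.56 206.49  88.91] yaw -5.18 F [ 0.9  1.  -0.8] T [-0.   -0.02 -0.04] grip 8.1 t 15.58 tilt [ 2.e-04 -1.e-04 -1.e+00]
spin first 0.02 then dy,dz [-0.33  0.89]
```

drive_tool --pt "5 -0.3 0.6 0" --pt "3 0 0 0" --pt "1 0 0 0" --pt "1 0 0 0" --pt "0.7 0 0 0" --pt "0 0 0 0"

```text
clock: 16.08
position: [501.6, 207.3, 78.1]
ee_rot: [-0.706, 0.032, 0.706, 0.032]
contact_force: [-0.5, 0.6, -1.5]
gripper_width: 8.1
```

drive_tool --pt "0.7 0 0 0" --pt "0.7 0 0 0" --pt "0 0 0 0"

```text
clock: 16.33
position: [501.6, 207.3, 76.6]
ee_rot: [-0.706, 0.032, 0.706, 0.032]
contact_force: [-0.2, 0.1, -0.8]
gripper_width: 8.1
```

Run:
```python
from h import *
to(501.7,206.9,-5.2)
```

```text
pos [501.56 207.26  76.62] yaw -5.15 F [-0.2  0.1 -0.8] T [-0.03  0.07  0.01] grip 8.1 t 16.33 tilt [-1.e-04 -1.e-04 -1.e+00]
spin first 0.05 then dy,dz [ 0.35 -0.17]
```

Now at 76.6, below the 78.6 expected for contact with the block top, and still free. I'll keep going down gently.

drive_tool --pt "1 0 0 0" --pt "1 0 0 0" --pt "1 0 0 0" --pt "0 0 0 0"

```text
clock: 16.67
position: [501.5, 207.2, 73.4]
ee_rot: [-0.706, 0.032, 0.707, 0.032]
contact_force: [-0.5, 0.3, -1.3]
gripper_width: 8.2
```

drive_tool --pt "1 0 0 0" --pt "1 0 0 0" --pt "1 0 0 0" --pt "0 0 0 0"

```text
clock: 17.0
position: [501.5, 207.2, 70.4]
ee_rot: [-0.706, 0.032, 0.707, 0.032]
contact_force: [-0.6, -0.0, -1.1]
gripper_width: 8.3
```

drive_tool --pt "1 0 0 0" --pt "1 0 0 0" --pt "1 0 0 0" --pt "0 0 0 0"

```text
clock: 17.33
position: [501.7, 207.1, 67.8]
ee_rot: [-0.706, 0.032, 0.706, 0.031]
contact_force: [-0.2, -0.6, -0.1]
gripper_width: 8.1
```

drive_tool --pt "1 0 0 0" --pt "1 0 0 0" --pt "1 0 0 0" --pt "0 0 0 0"

```text
clock: 17.67
position: [501.6, 206.2, 65.1]
ee_rot: [-0.706, 0.032, 0.707, 0.031]
contact_force: [1.3, -5.4, 3.1]
gripper_width: 8.1
```

drive_tool --pt "1 0 0 0" --pt "1 0 0 0" --pt "1 0 0 0" --pt "0 0 0 0"

```text
clock: 18.0
position: [501.2, 206.3, 61.3]
ee_rot: [-0.706, 0.032, 0.707, 0.031]
contact_force: [0.5, -4.7, 2.2]
gripper_width: 8.0
```

drive_tool --pt "1 0 0 0" --pt "1 0 0 0" --pt "1 0 0 0" --pt "0 0 0 0"

```text
clock: 18.33
position: [501.2, 206.3, 58.3]
ee_rot: [-0.706, 0.032, 0.707, 0.031]
contact_force: [0.9, -5.4, 0.6]
gripper_width: 8.1
```

Past the keeper. Now down to the floor.

drive_tool --pt "1.5 0 0 0" --pt "1.5 0 0 0" --pt "1.5 0 0 0" --pt "1 0 0 0" --pt "0 0 0 0"

```text
clock: 18.75
position: [501.1, 206.3, 52.7]
ee_rot: [-0.706, 0.033, 0.707, 0.031]
contact_force: [1.6, -5.1, 0.7]
gripper_width: 8.1
```

drive_tool --pt "1 0 0 0" --pt "1 0 0 0" --pt "0.6 0 0 0" --pt "0 0 0 0"

```text
clock: 19.08
position: [501.1, 206.3, 50.6]
ee_rot: [-0.706, 0.032, 0.707, 0.031]
contact_force: [-1.6, -5.6, 5.1]
gripper_width: 8.1
```

drive_tool --pt "0.6 0 0 0" --pt "0.6 0 0 0" --pt "0 0 0 0"

```text
clock: 19.33
position: [501.2, 206.3, 50.6]
ee_rot: [-0.706, 0.032, 0.707, 0.031]
contact_force: [-2.8, -5.8, 11.3]
gripper_width: 8.1
```

The plate is on the floor at 50.6, just as predicted. Now I'll relax the push, release, and retreat clear of the view.

drive_tool --pt "-1.2 0 0 0" --pt "0 0 0 0"

```text
clock: 19.5
position: [501.1, 206.3, 50.6]
ee_rot: [-0.706, 0.032, 0.707, 0.031]
contact_force: [0.9, -5.6, 3.7]
gripper_width: 7.7
```

drive_tool --pt "0 0 0 0" --pt "0 0 0 0" --pt "0 0 0 0" --pt "0 0 0 0" --grip 40

```text
clock: 19.83
position: [501.9, 208.0, 50.5]
ee_rot: [0.707, -0.031, -0.706, -0.032]
contact_force: [0.8, -0.1, -0.5]
gripper_width: 39.9
```

drive_tool --pt "-5 0 0 0" --pt "-15 0 0 0" --pt "-25 0 0 0" --pt "-30 0 0 0" --pt "-35 0 0 0" --pt "-35 0 0 0" --pt "-20 0 0 0" --pt "-10 20 0 0" --pt "0 33 0 0" --pt "0 33 0 0"

```text
clock: 20.67
position: [494.1, 121.8, 227.0]
ee_rot: [0.707, -0.03, -0.706, -0.032]
contact_force: [-0.3, -0.9, -0.3]
gripper_width: 40.1
```

drive_tool --pt "0 33 0 0" --pt "0 33 0 0" --pt "0 33 0 0" --pt "0 33 0 0" --pt "0 33 0 0" --pt "0 33 0 0" --pt "0 33 0 0" --pt "0 20 0 0" --pt "0 0 0 0" --pt "0 0 0 0"

```text
clock: 21.5
position: [471.3, -129.1, 225.9]
ee_rot: [0.707, -0.032, -0.706, -0.033]
contact_force: [-0.3, -0.1, -0.1]
gripper_width: 40.2
```

Run:
```python
from h import *
to(501.7,206.9,-5.2)
a=snap('top','top3.png')[200:280,175:345]; b=snap('scene','scene3.png')[195:360,250:400]
a=cv2.resize(a,None,fx=2.3,fy=2.3,interpolation=cv2.INTER_CUBIC); b=cv2.resize(b,None,fx=2.6,fy=2.6,interpolation=cv2.INTER_CUBIC)
o=np.zeros((430,790,3),np.uint8); o[:a.shape[0],:a.shape[1]]=a; o[:b.shape[0],398:398+b.shape[1]]=b[:,:392]
cv2.imwrite('pics/cf.png',o[:,:,::-1])
```

```text
pos [ 471.27 -129.09  225.86] yaw -5.28 F [-0.3 -0.1 -0.1] T [0.02 0.05 0.03] grip 40.2 t 21.5 tilt [ 6.e-04  3.e-04 -1.e+00]
spin first -0.08 then dy,dz [-3.3737e+02  1.4000e-01]
```

View pics/cf.png

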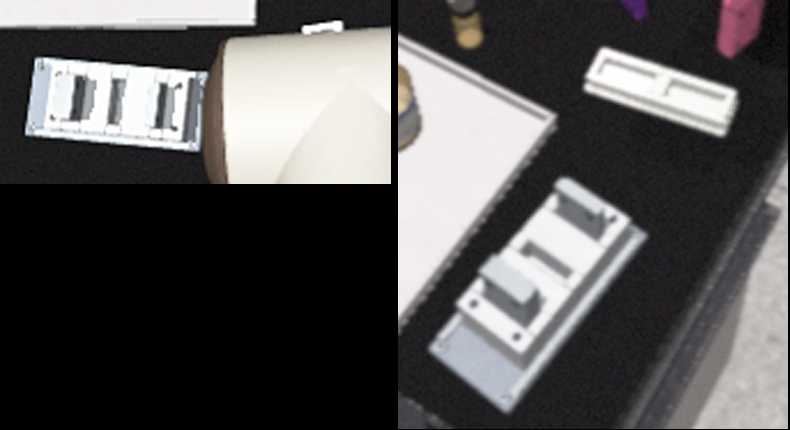

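Both plates stand upright in the two outer slots, at about (510,290) and (585,205) in the crop. The middle slot and the caddy are empty, and the visible vial and the decoys look unmoved.

```bash
python3 -c "
from bench import arm; print(arm.job_done())"
```

```text
the job is handed in; nothing more can be done
None
```

Both plates are in the gauge and the job is handed in at 21.5 s of the 67 s limit: the thick one in the 17.5 mm slot, the thin one in the 10.5 mm slot.

- **Thick plate:** it first touched the block top off-centre and the force reached about 12 N. I backed off and shifted it about 2 mm toward −y, and it then slid in. It passed the keeper and stopped on the floor at TCP z = 50.2 mm, where I expected it. The final push was about 14 N.
- **Thin plate:** it entered freely, passed the keeper and stopped at 50.6 mm, also as expected. The final push was about 11 N.
- **Forces:** the highest vertical force I read at the end of a move was 14.2 N. I did not see forces between those readings.
- **Last picture:** it shows both plates upright in the outer slots, with the middle slot and caddy empty and the gripper clear. The decoys and the one vial in the crop look unmoved.
- **Not confirmed:** the last picture did not cover the screwdriver or the other vial, though the arm touched nothing near either. I judged the plates to be home by feel and did not measure their top heights in the image.
- **Small disagreement:** the camera placed the wide slot about 1.5 mm farther toward +y than it felt. I used the felt position for the thin plate.

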